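# Set the label length and feed a label at the packing bench

## Task

On the label feeder on the packing bench, turn the black length dial until its white pointer lines up with the red marker, and only then push the green feed plunger straight in, fully home against its stop, and let it spring back out. Leave the dial set at the marker, and do not knock the carton, the tape roll or the stapler.

Things in the scene. Friction and masses are not known exactly. Their poses are not given: they have to be found in the camera images.
- chassis: label feeder, fixed: grey base plate 290 x 296 mm with a beige roll housing 105 mm high, flat on top, on its far part and, before it, two beige wedge units side by side (dial and plunger; either may be on the left), centred 70 mm left and right of the origin. Origin on the bench, midway between the units; x points from the panels to the housing, z up
- dial_unit: fixed wedge unit with the dial at its panel's centre. Origin on the bench under the panel's centre, axes as the chassis. Panel 140 mm along the slope, 136 mm wide, centre 85 mm above the bench, lower (near) edge 50 mm, upper edge 120 mm; it slopes 30 degrees, its outward normal leaning from vertical towards -x
- plunger_unit: fixed wedge unit of the same shape and size as the dial unit, axes as the chassis, with the green plunger at its panel's centre; stands beside the dial unit, 140 mm from it. Origin on the bench under the panel's centre
- dial (a joint): angle of the length dial, rad; 0 with the pointer straight up the slope, grows clockwise as seen looking at the panel, stops at -2.36 and 2.36. Stays where it is left; friction torque about 0.06 N m
- dial_grip (a point): point on the dial's axis in its grip bar, 34 mm above the panel: the place to grip. Black disc 72 mm across, top 10 mm above the panel; on it a bar 50 mm long, 14 mm wide, from 10 to 46 mm above the panel, a white line from its middle along one half and on to the disc rim. z: the dial's axis, out of the panel; x: along the bar to the white line's end; turns with the dial
- pointer (a point): where the pointer points: on the scale circle 46 mm from the dial's axis in the direction of the white line, 5 mm above the panel; turns with the dial (a virtual point, nothing solid there)
- mark (a point): tip of the red marker, on the scale circle of black ticks every 15 degrees, 46 mm from the dial's axis, 5 mm above the panel. A flat red arrow 19 mm long, 3 mm thick, outside the disc; its place differs from run to run, 0.4 to 1.5 rad clockwise of the pointer at the start. The dial is set when this point and point pointer coincide
- plunger (a joint): travel of the green feed plunger, m; 0 fully out, 0.022 fully home against its stop. Sprung: 3 N to start it, 12 N to hold it home; springs out when released
- plunger_top (a point): centre of the flat top of the plunger's green mushroom head, 40 mm across, 13 mm thick, 37 mm above the panel when out. Moves with the plunger; z axis out of the panel, along the stroke (pushing goes to -z); x axis up the slope
- carton: loose cardboard carton 130 x 95 x 65 mm, a bystander; origin at the centre of its underside
- tape_roll: loose brown roll of tape 100 mm across, 48 mm high, lying flat, a bystander; origin at the centre of its underside
- stapler: loose blue stapler 130 x 34 x 46 mm, left lying on the flat top of the roll housing, a bystander; origin at the centre of its underside

How it is judged:
On the way, in this order (a step that is already met when the one before it is completed fails the run):
1. the dial's pointer stands at the red marker (distance between pointer and mark below 0.006 m), for 0.2 s.
2. the plunger is pushed fully home with the dial at the marker (value of joint plunger above 0.0195 m and distance between pointer and mark below 0.006 m), for 0.1 s.
At the end, for the whole second after the job is handed in: The pointer is within 6 mm (about 7 degrees) of the red marker on the scale circle, the plunger is back out to within 3 mm, and carton, tape roll and stapler are within 20 mm of where they began (distance between pointer and mark below 0.006 m and value of joint plunger below 0.003 m and distance of each of carton, tape_roll, stapler from where it was at the start of the episode below 0.02 m); the robot touches nothing.
It fails at once if the plunger is pushed in more than 8 mm while the dial is off the marker (value of joint plunger above 0.008 m and distance between pointer and mark above 0.0075 m).
It fails at once if the carton, tape roll or stapler is knocked more than 20 mm out of place (distance of any of carton, tape_roll, stapler from where it was at the start of the episode above 0.02 m).
It also fails if it takes over 42 s, if anything falls off the work surface, if the arm or the gripper's body presses on something with over 40 N, if the wrist force passes 120 N, or if a joint passes its speed limit or range.

## Robot

A 6-joint arm with a two-finger parallel gripper is mounted at the origin on the work surface. World frame = base frame: x ahead of the robot, y to its left, z up, the work surface at z = 0. Lengths are in m, angles in rad, forces in N, time in s.
With the tool pointing down it reaches from about 0.325 to 0.9 m from the base axis. Payload 3.5 kg.
Tool frame: the origin (TCP) lies midway between the tips of the shut fingers; the grasp point (between the pads) lies env.grasp_offset behind it (env.grasp_offset is the distance from the TCP to the grasp point, in m); z points along the fingers, y is the line along which they close (so a half turn about z gives the same grasp; the last joint's range is limited). The gripper opens to 85 mm and grips with 20 to 120 N. Pads are 22 mm wide; open, the fingers measure 114 mm over their backs; the gripper's body (76 mm by 85 mm) begins 54 mm behind the grasp point. The pads swing forward as they close: fully open they stand 13 mm farther back than shut.
Start: joints at [1.085, 0.276, -0.026, 1.268, 0, 1.467], TCP at [0.233, 0.58, 0.231] pointing down, gripper open.
Joint ranges: [-3.12, 3.12], [-0.85, 1.88], [-1.08, 1.24], [-1.95, 2.15], [-1.57, 1.53], [-3.14, 3.14]. Speed limits (rad/s): [2.57, 2.57, 3.14, 3.14, 3.14, 3.14].

## Interface

Orientations are given as a rotation vector (axis times angle).
In Python, from bench import env, eyes gives the robot as it stands.
- The arm moves only by the tool apply_moves, never from a script. Its argument "plan" is one flat list of numbers, 7 for each row, row after row: the shift along the tool's x, y, z in cm, then the turn, a rotation vector about the tool's x, y, z in rad, then the opening in per cent of the stroke, from 0 (shut) to 100 (fully open). In form: [tx, ty, tz, wx, wy, wz, jaw, tx, ty, tz, wx, wy, wz, jaw, ...]. A call has 1 to 8 rows; each row is the pose to reach, as a shift and turn from the pose commanded when the call began, along the tool's axes at that moment; what a row does not reach only later rows make up. A row lasts 1/8 s, in which the tool goes at most 62.5 mm and 10.7 degrees, less where a joint would pass 70% of its speed; a pose out of reach is approached as far as the arm can. A call with a gripper value outside its range is refused whole. The fingers move at their own pace and stop on an object; "squeeze" is the grip in N (left out, the last holds). Time passes only in rows, so rows that repeat a pose let the fingers close. It gives the time, the measured TCP pose, the force, the opening and the grip force at its end, in the units of the state.
- env.state(): the state, without advancing time (a new reading comes with each control period).
- eyes.snapshot(name): name is "side" or "top"; returns a dict with "color" (420x560x3 uint8, red, green, blue), "z_map" (420x560 float32, m along the optical axis (not along the pixel's ray), 0 where there is no reading), "K" (3x3 intrinsics, pixels), "cam_to_world" (4x4, takes a point from camera to world coordinates). Camera axes: x right, y down, z forward; pixel columns grow to the right and rows downward; lengths in m; the calibration is good to about 2 mm. A picture is of the moment at which its call begins.
- env.job_done(): hands the job in; it is judged then, once.
The state is a dict: "t": time; "qpos": joint angles; "qd": joint speeds; "joint_torque": joint torques, N m; "eef_pos": TCP position; "orientation": TCP orientation; "wrist_force": force on the tool from outside, world axes, zero at the start; "moment": the same for the moment, N m; "opening": finger opening in m; "grasp_force": force on a finger pad.
Only numpy, scipy, OpenCV 4.12 (cv2) and the standard library are available. Lean on these libraries where they do the work, as an engineer would, in place of code of your own. Each camera call takes 0.05 s, during which the arm holds its last target. There are 200 camera calls.

## Working session

There is one attempt and no reset: what is moved stays moved. The work goes in short steps, Python scripts to look and compute and a tool call to move; the robot and the scene stay as the last step left them, time stands still between calls to the robot, and variables do not carry over. Pictures are saved under pics/ and viewed, at most 10 in all, crops included, and the job is handed in when it is done.

Besides the shell and the picture viewer there is one more tool, called as name(argument=value, ...), one argument or row to a line, values as JSON. apply_moves: Moves the arm, as the interface text tells. Its arguments: {"type":"object","properties":{"plan":{"type":"array"},"squeeze":{"type":"number"}},"required":["plan"]}

```bash
mkdir -p pics; ls; python3 - <<'E'
from bench import env, eyes
import cv2, numpy as np
for n in("top","side"):
    s=eyes.snapshot(n); np.savez(f"pics/{n}0.npz",**s)
    cv2.imwrite(f"pics/{n}0.png",s["color"][...,::-1])
    print(n,s["K"].round(1).tolist(),s["cam_to_world"].round(3).tolist())
print(env.state(),env.grasp_offset)
E
```

```text
pics
top [[399.3, 0.0, 279.7], [0.0, 399.3, 206.4], [0.0, 0.0, 1.0]] [[-0.111, -0.97, 0.215, 0.383], [-0.994, 0.11, -0.017, 0.068], [-0.008, -0.215, -0.977, 0.875], [0.0, 0.0, 0.0, 1.0]]
side [[398.1, 0.0, 279.4], [0.0, 398.1, 202.7], [0.0, 0.0, 1.0]] [[0.899, -0.22, 0.379, 0.172], [-0.438, -0.478, 0.762, -0.686], [0.014, -0.851, -0.526, 0.635], [0.0, 0.0, 0.0, 1.0]]
{'t': 0.1, 'qpos': array([ 1.08461630e+00,  2.77094073e-01, -2.77406874e-02,  1.26802547e+00,
       -7.73585665e-07,  1.46741832e+00]), 'qd': array([ 0.00150684, -0.0001291 ,  0.00391351,  0.00049933,  0.00067137,
        0.00163526]), 'joint_torque': array([ 2.66764191e-04, -4.46708536e+01,  2.96128911e+01,  8.45285598e-03,
       -1.21181420e-04, -7.98306786e-06]), 'eef_pos': array([0.23311238, 0.57913094, 0.23024991]), 'orientation': array([-0.59752511, -3.08363357,  0.00310189]), 'wrist_force': array([ 0.2837732 ,  0.53606825, -0.97363964]), 'moment': array([-0.00753832, -0.00489975, -0.00202115]), 'grasp_force': 0.0, 'opening': 0.08522471044986728} 0.0187
```

View pics/top0.png

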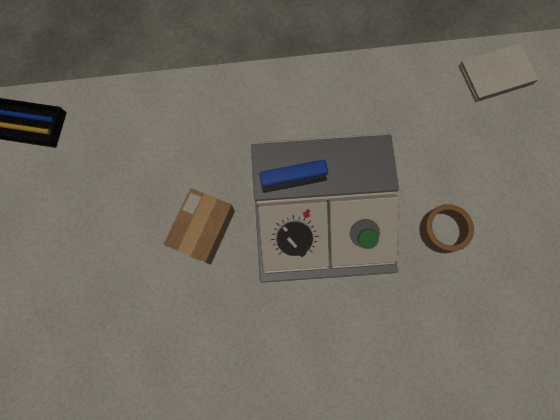

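View pics/side0.png

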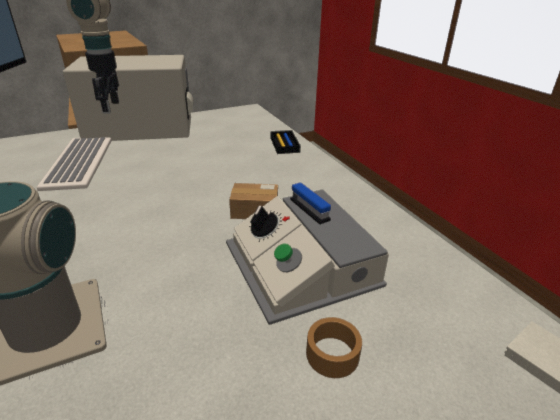

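The top view shows the dial at about (295,240), its red marker at (307,213) and the plunger at (368,238). The carton is at (200,225), the tape at (450,228) and the stapler on the housing at (293,174). Next I'll measure in the panel frame.

```bash
cat > h.py <<'E'
import numpy as np, cv2
def cloud(s):
    z=s["z_map"]; v,u=np.mgrid[:z.shape[0],:z.shape[1]]
    K=s["K"]; T=s["cam_to_world"]
    p=np.stack([(u-K[0,2])/K[0,0]*z,(v-K[1,2])/K[1,1]*z,z],-1)
    return p@T[:3,:3].T+T[:3,3]
def rays(s,uv):
    K=s["K"];T=s["cam_to_world"]; uv=np.atleast_2d(uv).astype(float)
    d=np.c_[(uv[:,0]-K[0,2])/K[0,0],(uv[:,1]-K[1,2])/K[1,1],np.ones(len(uv))]
    return T[:3,3],d@T[:3,:3].T
def onplane(s,uv,n,c):   # n.p=c
    o,d=rays(s,uv); return o+d*((c-n@o)/(d@n))[:,None]
E
python3 - <<'E'
from h import *
S={n:dict(np.load(f"pics/{n}0.npz")) for n in("top","side")}
for n,s in S.items():
    P=cloud(s);c=s["color"].astype(int); hsv=cv2.cvtColor(s["color"],cv2.COLOR_RGB2HSV)
    # panel points
    box=(P[...,0]>.3)&(P[...,0]<.7)&(abs(P[...,1])<.25)
    beige=box&(hsv[...,1]<90)&(hsv[...,2]>70)&(P[...,2]>.055)&(P[...,2]<.116)&(s["z_map"]>0)
    q=P[beige]; keep=np.ones(len(q),bool)
    for _ in range(6):
        m=q[keep].mean(0); nn=np.linalg.svd(q[keep]-m,full_matrices=False)[2][2]; nn*=np.sign(nn[2])
        keep=abs((q-m)@nn)<.004
    print(n,len(q),keep.sum(),"normal",nn.round(4),"tilt",np.degrees(np.arccos(nn[2])),"yaw",np.degrees(np.arctan2(-nn[1],-nn[0])),"rms",((q[keep]-m)@nn).std(),"c",nn@m)
    g=box&(hsv[...,0]>45)&(hsv[...,0]<85)&(hsv[...,1]>130)&(hsv[...,2]>40)
    r=box&((hsv[...,0]<8)|(hsv[...,0]>172))&(hsv[...,1]>150)&(P[...,2]>.05)
    for k,mk in(("green",g),("red",r)):
        v,u=np.nonzero(mk); print(k,mk.sum(),(u.mean().round(1),v.mean().round(1)),np.median(P[mk],0).round(4), "h",np.median(P[mk]@nn-nn@m).round(4))
    H=P@nn-nn@m
    b=box&(hsv[...,2]<60)&(H>.006)&(H<.014)&(P[...,1]>-.0)&(P[...,2]<.13)
    print("disc",b.sum(),P[b].mean(0).round(4) if b.any() else 0)
s=S["top"]["color"][185:290,240:410]; a=cv2.resize(s,None,fx=4.5,fy=4.5,interpolation=cv2.INTER_CUBIC)
cv2.imwrite("pics/c1.png",np.clip(a[...,::-1]*1.6,0,255).astype(np.uint8))
s=S["side"]["color"][190:290,225:355]; a=cv2.resize(s,None,fx=5.5,fy=5.5,interpolation=cv2.INTER_CUBIC)
cv2.imwrite("pics/c2.png",np.clip(a[...,::-1]*1.4,0,255).astype(np.uint8))
E
```

```text
top 13924 5410 normal [-0.0955  0.0214  0.9952] tilt 5.616536373436409 yaw -12.618030847490099 rms 0.0021606537721600583 c 0.04170271108062525
green 3 (np.float64(370.3), np.float64(236.3)) [ 0.479  -0.1129  0.1235] h 0.0333
red 34 (np.float64(306.3), np.float64(213.4)) [0.532  0.0056 0.1119] h 0.0192
disc 312 [0.5159 0.0303 0.1012]
side 8054 1955 normal [-0.1247 -0.0011  0.9922] tilt 7.165835746286417 yaw 0.5053848764770952 rms 0.0022096696991861747 c 0.022320350989777936
green 207 (np.float64(282.9), np.float64(252.3)) [ 0.4679 -0.1128  0.1156] h 0.034
red 16 (np.float64(285.4), np.float64(218.2)) [0.5318 0.004  0.1112] h 0.0215
disc 152 [0.5206 0.0221 0.0989]
```

View pics/c1.png

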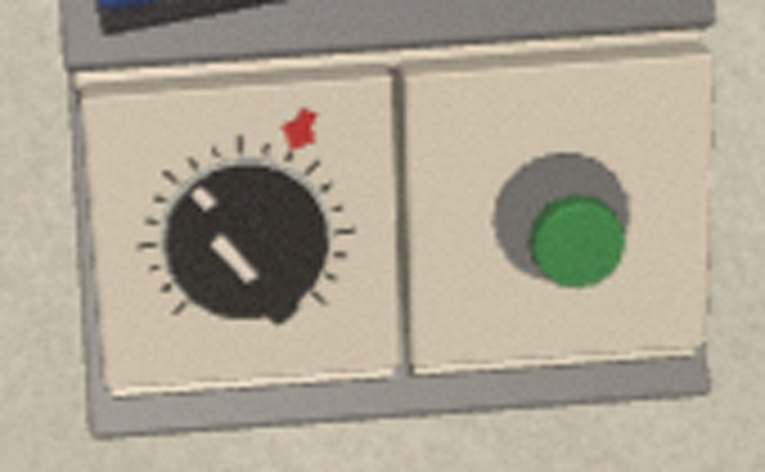

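View pics/c2.png

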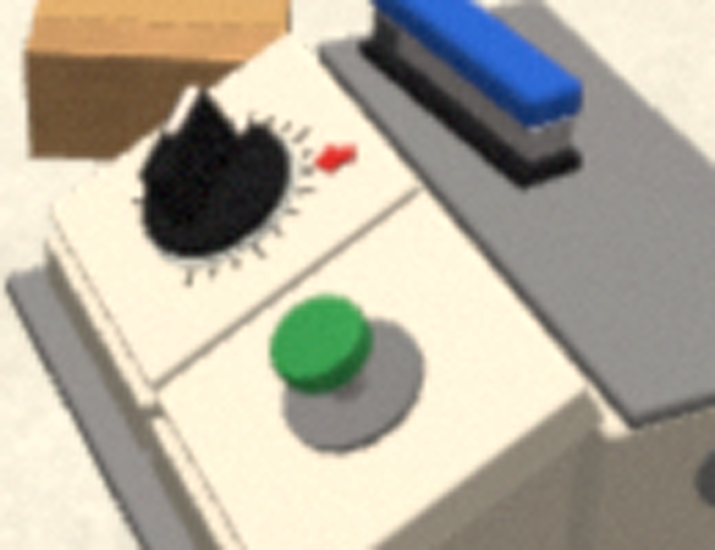

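In c1 the pointer aims up-left, with a white patch on the disc at about (203,198) and a white bar line from (215,240) to (253,278). The red marker is at (300,130) and the green head at (578,242). My plane fit mixed several surfaces, so I'll refit inside the panel polygons.

```bash
cat > m.py <<'E'
from h import *
from scipy.optimize import least_squares
S={n:dict(np.load(f"pics/{n}0.npz")) for n in("top","side")}
polys={"top":[np.array([[90,95],[385,80],[390,365],[115,385]])/4.5+[240,185],np.array([[412,80],[700,62],[695,345],[420,365]])/4.5+[240,185]],
"side":[np.array([[292,45],[410,185],[158,375],[60,215]])/5.5+[225,190],np.array([[420,200],[575,390],[370,540],[175,390]])/5.5+[225,190]]}
Q=[]; 
for n,s in S.items():
    P=cloud(s); hsv=cv2.cvtColor(s["color"],cv2.COLOR_RGB2HSV)
    m=np.zeros(P.shape[:2],np.uint8)
    for p in polys[n]: cv2.fillConvexPoly(m,p.astype(int),1)
    vth=np.percentile(hsv[...,2][m>0],60)*.85
    b=(m>0)&(hsv[...,2]>vth)&(hsv[...,1]<80)&(s["z_map"]>0)
    q=P[b]; A=np.c_[q[:,:2],np.ones(len(q))]; k=np.ones(len(q),bool)
    for _ in range(5):
        x=np.linalg.lstsq(A[k],q[k,2],rcond=None)[0]; k=abs(A@x-q[:,2])<.005
    nn=np.r_[-x[:2],1]; nn/=np.linalg.norm(nn)
    print(n,len(q),k.sum(),"tilt",np.degrees(np.arccos(nn[2])),"yaw",np.degrees(np.arctan2(-nn[1],-nn[0])),"rms",(A@x-q[:,2])[k].std())
    s["pl"]=(nn,nn@q[k].mean(0)); s["m"]=m; s["hsv"]=hsv; s["P"]=P
def ell(mask):
    c,_=cv2.findContours(mask.astype(np.uint8),cv2.RETR_EXTERNAL,cv2.CHAIN_APPROX_NONE)
    c=max(c,key=cv2.contourArea); return c
for n,s in S.items():
    h=s["hsv"]; m=cv2.dilate(s["m"],np.ones((9,9)))>0; nn,c0=s["pl"]
    g=m&(h[...,0]>45)&(h[...,0]<85)&(h[...,1]>90)
    d=m&(h[...,2]<90 if n=="side" else h[...,2]<65)&(h[...,1]<110)
    r=m&((h[...,0]<8)|(h[...,0]>172))&(h[...,1]>120)
    cg=ell(g); cd=ell(cv2.morphologyEx(d.astype(np.uint8),cv2.MORPH_CLOSE,np.ones((3,3))))
    eg=cv2.fitEllipse(cg); ed=cv2.fitEllipse(cd)
    print(n,"green",eg,g.sum(),"disc",ed,"red",r.sum())
    G=onplane(s,eg[0],nn,c0+.037)[0]; D=onplane(s,ed[0],nn,c0+.010)[0]
    v,u=np.nonzero(r); R=onplane(s,np.c_[u,v],nn,c0+.003)
    print(" top",G.round(4),"disc c",D.round(4),"red",R.mean(0).round(4))
    pg=onplane(s,cg[:,0],nn,c0+.037); pd=onplane(s,cd[:,0],nn,c0+.01)
    print(" radii",np.linalg.norm(pg-G,axis=1).mean().round(4),np.sort(np.linalg.norm(pd-D,axis=1))[::12].round(4))
    G0=G-.037*nn; D0=D-.01*nn
    print(" feet",G0.round(4),D0.round(4),"base",np.linalg.norm(G0-D0).round(4),"yaw",np.degrees(np.arctan2(-(D0-G0)[0],(D0-G0)[1])).round(2))
    up=np.array([0,0,1])-nn*nn[2]; up/=np.linalg.norm(up); rt=np.cross(up,nn)
    ang=lambda p:np.degrees(np.arctan2((p-D0)@rt,(p-D0)@up))
    rr=np.linalg.norm((R-D0)-np.outer((R-D0)@nn,nn),axis=1)
    print(" red ang",ang(R.mean(0)).round(1),"r",rr.min().round(4),rr.max().round(4),"red inner",ang(R[rr<.05]).round(0))
    if n=="top":
        for uv,hh in(((203,198),.01),((215,240),.046),((253,278),.046)):
            p=onplane(s,np.array(uv)/4.5+[239.6,184.6],nn,c0+hh)[0]; 
            print(" white",ang(p).round(1),"up/right",((p-D0)@up).round(4),((p-D0)@rt).round(4))
E
python3 m.py
```

```text
top 6296 6237 tilt 29.951136153084295 yaw -2.272745510912414 rms 0.0014556150502266654
side 2892 2889 tilt 30.000394055530254 yaw -2.4058821107505945 rms 0.001248740743489443
top green ((367.95037841796875, 238.17062377929688), (18.62589454650879, 18.900728225708008), 7.254911422729492) 303 disc ((294.9359130859375, 238.6404571533203), (33.394187927246094, 37.2277717590332), 89.53691101074219) red 41
 top [ 0.4692 -0.1047  0.1181] disc c [0.4872 0.0325 0.0941] red [0.5311 0.0054 0.112 ]
 radii 0.0186 [0.0327 0.0339 0.0345 0.0349 0.0351 0.0354 0.0358 0.0362 0.037  0.0387]
 feet [ 0.4877 -0.1055  0.086 ] [0.4922 0.0323 0.0855] base 0.1378 yaw -1.86
 red ang 27.9 r 0.046 0.0632 red inner [25. 25. 28. 30. 26. 29. 31.]
 white -39.7 up/right 0.0226 -0.0188
 white -42.1 up/right 0.0173 -0.0156
 white -143.6 up/right -0.001 -0.0008
side green ((282.90985107421875, 252.19715881347656), (15.30904769897461, 17.39266014099121), 53.7224006652832) 234 disc ((263.2161560058594, 222.31459045410156), (24.42431640625, 29.245569229125977), 28.764095306396484) red 20
 top [ 0.4675 -0.1122  0.1163] disc c [0.4881 0.0344 0.0935] red [0.5313 0.0045 0.111 ]
 radii 0.0202 [0.0284 0.0336 0.037  0.0396 0.0411 0.0425 0.0451]
 feet [ 0.4859 -0.113   0.0843] [0.4931 0.0342 0.0848] base 0.1473 yaw -2.78
 red ang 30.8 r 0.0467 0.0626 red inner [27. 30. 31. 35.]
```

```bash
cat > tgt.py <<'E'
import numpy as np
from scipy.spatial.transform import Rotation as Ro
from bench import env
yaw=np.radians(-2.4); c,s=np.cos(yaw),np.sin(yaw)
n=np.array([-.5*c,-.5*s,.8660]); u=np.array([.8660*c,.8660*s,.5]); rt=np.array([s,-c,0])
DIAL=np.array([.492,.0325,.085]); PLG=np.array([.4856,-.107,.085])
def R(deg):  # tool x antiparallel to pointer direction deg (clockwise)
    a=np.radians(deg); x=-(np.cos(a)*u+np.sin(a)*rt); z=-n
    return np.c_[x,np.cross(z,x),z]
def rel(foot,h,deg):
    st=env.state(); R0=Ro.from_rotvec(st["orientation"]).as_matrix()
    d=R0.T@(foot+h*n-st["eef_pos"])*100
    w=Ro.from_matrix(R0.T@R(deg)).as_rotvec()
    print("row cm/rad",d.round(2),w.round(3),"|w|deg",np.degrees(np.linalg.norm(w)).round(1),"q",st["qpos"].round(2),"F",st["wrist_force"].round(1),"t",st["t"])
E
python3 -c "
from tgt import *
rel(DIAL,.12,-40)"
```

```text
row cm/rad [-38.78 -43.03   4.21] [ 0.096 -0.54  -1.014] |w|deg 66.0 q [ 1.08  0.28 -0.03  1.27 -0.    1.47] F [ 0.3  0.5 -1. ] t 0.1
```

apply_moves(
  plan=[-38.8,-43.0,4.2,0.096,-0.54,-1.014,70,-38.8,-43.0,4.2,0.096,-0.54,-1.014,70,-38.8,-43.0,4.2,0.096,-0.54,-1.014,70,-38.8,-43.0,4.2,0.096,-0.54,-1.014,70,-38.8,-43.0,4.2,0.096,-0.54,-1.014,70,-38.8,-43.0,4.2,0.096,-0.54,-1.014,70,-38.8,-43.0,4.2,0.096,-0.54,-1.014,70,-38.8,-43.0,4.2,0.096,-0.54,-1.014,70],
  squeeze=40,
)

```text
t: 1.1
eef_pos: [0.3984, 0.1259, 0.1954]
orientation: [-0.854, 2.498, -0.254]
wrist_force: [1.9, -0.1, 0.8]
opening: 0.0601
grasp_force: 0.0
```

```bash
python3 -c "
from tgt import *
rel(DIAL,.12,-40)"
```

```text
row cm/rad [ 3.53 -8.72  2.42] [0.001 0.003 0.002] |w|deg 0.2 q [ 0.25 -0.42 -0.85  0.63 -0.14 -0.45] F [ 1.9 -0.1  0.8] t 1.1
```

apply_moves(
  plan=[3.5,-8.7,2.4,0,0,0,70,3.5,-8.7,2.4,0,0,0,70,3.5,-8.7,2.4,0,0,0,70,3.5,-8.7,2.4,0,0,0,70],
)

```text
t: 1.6
eef_pos: [0.4325, 0.0369, 0.1895]
orientation: [-0.851, 2.501, -0.253]
wrist_force: [0.7, 0.4, -0.2]
opening: 0.0597
grasp_force: 0.0
```

```bash
python3 -c "
from tgt import *
rel(DIAL,.12,-40);rel(DIAL,.017,-40)"
```

```text
row cm/rad [ 0.17 -0.11  0.03] [ 0.002  0.001 -0.001] |w|deg 0.1 q [-0.08 -0.4  -0.86  0.59  0.02 -0.73] F [ 0.7  0.4 -0.2] t 1.6
row cm/rad [ 0.18 -0.13 10.33] [ 0.002  0.001 -0.001] |w|deg 0.1 q [-0.08 -0.4  -0.86  0.59  0.02 -0.73] F [ 0.7  0.4 -0.2] t 1.6
```

apply_moves(
  plan=[0.2,-0.1,4,0,0,0,70,0.2,-0.1,7.5,0,0,0,70,0.2,-0.1,10.3,0,0,0,70,0.2,-0.1,10.3,0,0,0,70,0.2,-0.1,10.3,0,0,0,70],
)

```text
t: 2.22
eef_pos: [0.4837, 0.0338, 0.101]
orientation: [-0.853, 2.499, -0.254]
wrist_force: [0.2, 0.0, -0.0]
opening: 0.0595
grasp_force: 0.0
```

```bash
python3 -c "
from tgt import *
rel(DIAL,.017,-40)
from bench import eyes
import cv2
a=[cv2.resize(eyes.snapshot(k)['color'][y:y+100,x:x+130],None,fx=3,fy=3,interpolation=2) for k,x,y in(('top',230,180),('side',215,170))]
cv2.imwrite('pics/g1.png',cv2.convertScaleAbs(cv2.hconcat(a)[...,::-1],alpha=1.6))"
```

```text
row cm/rad [ 0.12 -0.03  0.1 ] [0.001 0.002 0.001] |w|deg 0.2 q [-0.08 -0.15 -0.91  0.28  0.02 -0.73] F [ 0.2  0.  -0. ] t 2.225
```

View pics/g1.png

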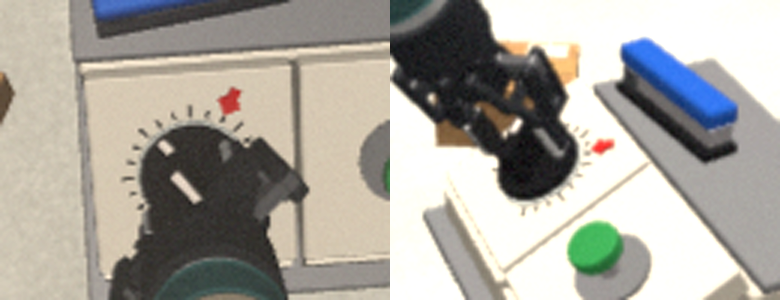

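The fingers straddle the bar: the white line shows at (180,180) between them in the left half, and no contact force is reported. Closing now.

apply_moves(
  plan=[0.1,0,0.1,0,0,0,30,0.1,0,0.1,0,0,0,0,0.1,0,0.1,0,0,0,0,0.1,0,0.1,0,0,0,0,0.1,0,0.1,0,0,0,0,0.1,0,0.1,0,0,0,0],
  squeeze=40,
)

```text
t: 3.08
eef_pos: [0.483, 0.0326, 0.0993]
orientation: [-0.852, 2.5, -0.252]
wrist_force: [-6.6, 2.2, 7.7]
opening: 0.0136
grasp_force: 41.1
```

```bash
python3 -c "
from tgt import *
rel(DIAL,.017,-40);rel(DIAL,.017,29)"
```

```text
row cm/rad [-0.07 -0.03 -0.01] [ 0.003  0.002 -0.   ] |w|deg 0.2 q [-0.08 -0.14 -0.92  0.27  0.02 -0.73] F [-6.6  2.2  7.7] t 3.075
row cm/rad [-0.07 -0.03 -0.01] [0.003 0.    1.204] |w|deg 69.0 q [-0.08 -0.14 -0.92  0.27  0.02 -0.73] F [-6.6  2.2  7.7] t 3.075
```

apply_moves(
  plan=[0,0,-0.1,0,0,0.15,0,0,0,-0.1,0,0,0.3,0,0,0,-0.1,0,0,0.45,0,0,0,-0.1,0,0,0.6,0,0,0,-0.1,0,0,0.75,0,0,0,-0.1,0,0,0.9,0,0,0,-0.1,0,0,1.05,0,0,0,-0.1,0,0,1.2,0],
)

```text
t: 4.08
eef_pos: [0.4829, 0.033, 0.0994]
orientation: [0.711, 2.53, 0.168]
wrist_force: [6.4, 3.1, -7.9]
opening: 0.0134
grasp_force: 41.0
```

```bash
python3 -c "
from tgt import *
rel(DIAL,.017,29)
from bench import eyes
import cv2
a=[cv2.resize(eyes.snapshot(k)['color'][y:y+100,x:x+130],None,fx=3,fy=3,interpolation=2) for k,x,y in(('top',230,180),('side',215,170))]
cv2.imwrite('pics/g2.png',cv2.convertScaleAbs(cv2.hconcat(a)[...,::-1],alpha=1.6))"
```

```text
row cm/rad [-0.07  0.02  0.  ] [ 0.004 -0.002 -0.001] |w|deg 0.3 q [-0.08 -0.14 -0.92  0.27  0.02  0.47] F [ 6.4  3.1 -7.9] t 4.075
```

View pics/g2.png

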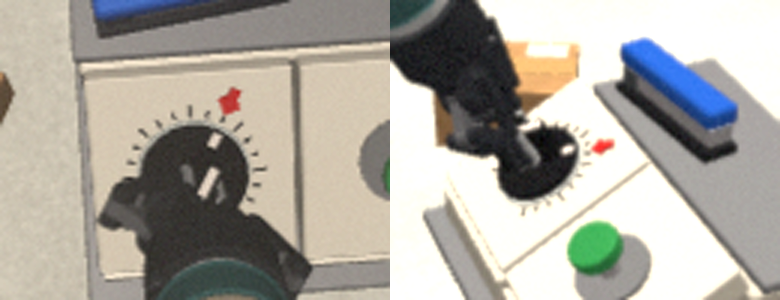

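The pointer patch at (216,139) now aims at the marker at (232,99) to within a few degrees. I'll release, back off and measure it properly.

apply_moves(
  plan=[0,0,0,0,0,0,70,0,0,0,0,0,0,70,0,0,0,0,0,0,70,0,0,0,0,0,0,70,0,0,-4,0,0,0,70,0,0,-9,0,0,0,70,0,0,-14,0,0,0,70,0,0,-14,0,0,0,70],
)

```text
t: 5.18
eef_pos: [0.415, 0.0345, 0.2267]
orientation: [0.703, 2.52, 0.165]
wrist_force: [0.7, -0.3, -0.8]
opening: 0.0597
grasp_force: 0.0
```

```bash
python3 - <<'E'
from tgt import *
from h import *
from bench import eyes
rel(DIAL,.12,29)
S={}
for k in("top","side"):
    s=eyes.snapshot(k); S[k]=s
    h=cv2.cvtColor(s["color"],cv2.COLOR_RGB2HSV); c0=n@DIAL
    allp=onplane(s,np.argwhere(np.ones((420,560)))[:,::-1],n,c0+.01)-DIAL
    X=(allp@rt).reshape(420,560);Y=(allp@u).reshape(420,560); rr=np.hypot(X,Y)
    def rep(nm,m,hh,fil):
        v,w=np.nonzero(m); p=onplane(s,np.c_[w,v],n,c0+hh)-DIAL; x,y=p@rt,p@u; r=np.hypot(x,y); q=fil(r); x,y=x[q],y[q]
        print(k,nm,len(x),"mean r",r[q].mean().round(4),r[q].min().round(4),r[q].max().round(4),"ang",np.degrees(np.arctan2(x.mean(),y.mean())).round(1))
    red=((h[...,0]<8)|(h[...,0]>172))&(h[...,1]>120)&(rr<.08)
    rep("red",red,.003,lambda r:r<1)
    v=h[...,2]; white=(v>(100 if k=="top" else 130))&(h[...,1]<80)
    rep("white disc",white&(Y>0),.01,lambda r:(r>.024)&(r<.033))
    rep("white bar",white&(rr<.05)&(v>0),.046,lambda r:r<.024)
a=[cv2.resize(S[k]['color'][y:y+75,x:x+75],None,fx=5,fy=5,interpolation=2) for k,x,y in(('top',258,195),('side',228,180))]
cv2.imwrite('pics/g3.png',cv2.convertScaleAbs(cv2.hconcat(a)[...,::-1],alpha=1.5))
E
```

```text
row cm/rad [ 0.47 -0.12  4.12] [0.006 0.009 0.004] |w|deg 0.7 q [-0.09 -0.49 -0.83  0.7   0.03  0.46] F [ 0.7 -0.3 -0.8] t 5.175
top red 40 mean r 0.0547 0.0464 0.0636 ang 28.0
top white disc 11 mean r 0.0286 0.0246 0.0327 ang 28.8
top white bar 60 mean r 0.0153 0.0001 0.0239 ang 104.5
side red 21 mean r 0.0537 0.0232 0.0628 ang 29.0
side white disc 5 mean r 0.0288 0.0266 0.032 ang 28.7
side white bar 29 mean r 0.013 0.0012 0.0229 ang 14.1
```

View pics/g3.png

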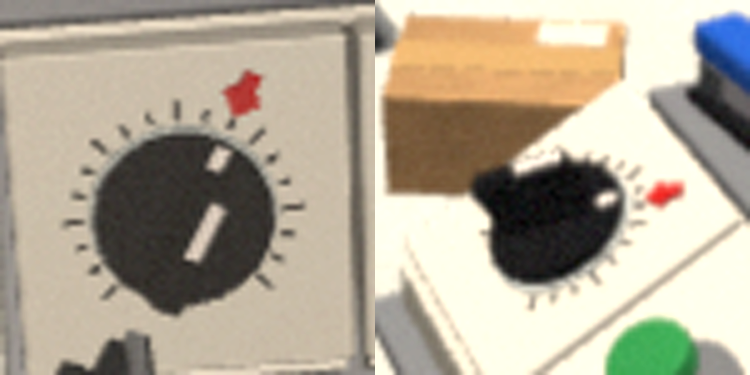

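In the picture the pointer patch at (218,158) lines up with the marker at (243,93), and the measured angles agree to within 1° in both views (28.8° against 28.0–29.0°). The plunger is next.

```bash
python3 -c "
from tgt import *
rel(PLG,.12,29)"
```

```text
row cm/rad [ -6.59 -12.19   3.75] [0.002 0.002 0.004] |w|deg 0.3 q [-0.09 -0.48 -0.83  0.7   0.03  0.46] F [ 0.6 -0.2  0.1] t 5.275
```

apply_moves(
  plan=[-3,-6,0,0,0,0,0,-6.6,-12.2,0,0,0,0,0,-6.6,-12.2,1,0,0,0,0,-6.6,-12.2,3.7,0,0,0,0,-6.6,-12.2,3.7,0,0,0,0,-6.6,-12.2,3.7,0,0,0,0,-6.6,-12.2,3.7,0,0,0,0,-6.6,-12.2,3.7,0,0,0,0],
)

```text
t: 6.28
eef_pos: [0.4255, -0.1044, 0.1895]
orientation: [0.704, 2.529, 0.162]
wrist_force: [0.5, -0.2, 0.3]
opening: -0.0001
grasp_force: 0.0
```

```bash
python3 -c "
from tgt import *
rel(PLG,.039,29)"
```

```text
row cm/rad [ 0.02 -0.03  8.16] [0.002 0.002 0.005] |w|deg 0.3 q [-0.56 -0.38 -0.84  0.64  0.25  0.04] F [ 0.5 -0.2  0.3] t 6.275
```

apply_moves(
  plan=[0,0,4,0,0,0,0,0,0,7.5,0,0,0,0,0,0,8,0,0,0,0,0,0,8.8,0,0,0,0,0,0,9.6,0,0,0,0,0,0,9.6,0,0,0,0,0,0,9.6,0,0,0,0],
)

```text
t: 7.15
eef_pos: [0.4729, -0.1062, 0.1061]
orientation: [0.705, 2.53, 0.163]
wrist_force: [-6.1, 2.0, 5.2]
opening: 0.0003
grasp_force: 3.8
```

```bash
python3 -c "
from tgt import *
rel(PLG,.015,29)
print(env.state()['wrist_force']@n)"
```

```text
row cm/rad [-0.06 -0.01  0.97] [0.002 0.    0.004] |w|deg 0.2 q [-0.49 -0.15 -0.9   0.34  0.22  0.11] F [-6.1  2.   5.2] t 7.15
7.579617034434829
```

apply_moves(
  plan=[0,0,0.5,0,0,0,0,0,0,1.0,0,0,0,0,0,0,1.2,0,0,0,0,0,0,1.3,0,0,0,0,0,0,1.3,0,0,0,0],
)

```text
t: 7.78
eef_pos: [0.4783, -0.1064, 0.0973]
orientation: [0.707, 2.53, 0.162]
wrist_force: [-42.9, 6.6, 49.4]
opening: -0.0002
grasp_force: 32.6
```

```bash
python3 -c "
from tgt import *
rel(PLG,.015,29)
print(env.state()['wrist_force']@n)"
```

```text
row cm/rad [-0.03 -0.01 -0.06] [0.001 0.    0.003] |w|deg 0.2 q [-0.48 -0.12 -0.9   0.31  0.22  0.12] F [-42.9   6.6  49.4] t 7.775
64.34463376009083
```

The plunger is home: the force jumped to 64 N at the stop, with the TCP about 14 mm above the panel. Retracting.

apply_moves(
  plan=[0,0,-1,0,0,0,0,0,0,-3,0,0,0,0,0,0,-7,0,0,0,0,0,0,-12,0,0,0,0,0,0,-15,0,0,0,0,0,0,-15,0,0,0,0,0,0,-15,0,0,0,0],
)

```text
t: 8.65
eef_pos: [0.4048, -0.1039, 0.2242]
orientation: [0.706, 2.529, 0.162]
wrist_force: [0.3, 0.3, 0.2]
opening: -0.0001
grasp_force: 0.0
```

```bash
python3 -c "
from tgt import *
rel(PLG,.12,29)
from bench import eyes
import cv2
a=[cv2.resize(eyes.snapshot(k)['color'][y:y+130,x:x+130],None,fx=3,fy=3,interpolation=2) for k,x,y in(('top',250,160),('side',225,170))]
cv2.imwrite('pics/g4.png',cv2.convertScaleAbs(cv2.hconcat(a)[...,::-1],alpha=1.5))"
```

```text
row cm/rad [-0.02  0.05  4.1 ] [0.001 0.001 0.004] |w|deg 0.2 q [-0.6  -0.46 -0.81  0.76  0.27  0.01] F [0.3 0.3 0.2] t 8.65
```

View pics/g4.png

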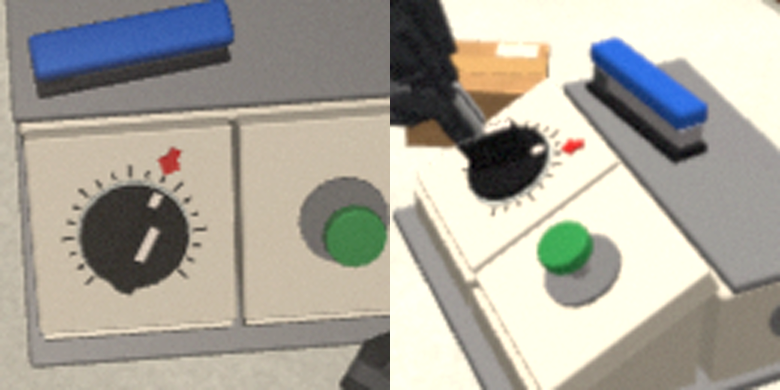

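The pointer (155,200) is still aimed at the marker (170,160). The green head at (355,237) is fully out, and the stapler and carton look unmoved. Handing in.

```bash
python3 -c "
from bench import env
print(env.job_done())"
```

```text
the job is handed in; nothing more can be done
None
```

I set the dial at the red marker (within about 1° by camera), then pushed the plunger home to its stop and let it spring back. The stapler and carton look unmoved, the arm kept clear of the tape roll, and the job is handed in; the judge returned no verdict.

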